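# Gauge the sample carriers and sort good from reject

### The arm

A 6-joint arm with a two-finger parallel gripper is mounted at the origin on a cart in front of the work surface, level with it; the furniture and walls round the work are solid. World frame = base frame: x ahead of the robot, y to its left, z up, the work surface at z = 0. Lengths are in m, angles in rad, forces in N, time in s.
With the tool pointing down it reaches from about 0.35 to 0.8 m from the base axis. Payload 7.3 kg.
Tool frame: the origin (TCP) lies on the centre line of the jaws, within the pads' length; the fingertips stand 22 mm ahead of it and the grasp point (between the pads) lies 3 mm ahead of it; z points along the fingers, y is the line along which they close (so a half turn about z gives the same grasp; the last joint's range is limited). The gripper opens to 85 mm and grips with 20 to 120 N. Pads are 22 mm wide; open, the fingers measure 114 mm over their backs; the gripper's body (76 mm by 85 mm) begins 54 mm behind the grasp point. The pads swing forward as they close: fully open they stand 13 mm farther back than shut.
Start: joints at [-1.324, 0.342, 1.524, -0, 1.275, -0.146], TCP at [0.201, -0.485, 0.253] pointing down, gripper open.
Joint ranges: [-2.53, 2.53], [-0.77, 2.02], [0.04, 2.7], [-1, 4.14], [0.28, 2.66], [-3.11, 3.11]. Speed limits (rad/s): [2.57, 2.57, 3.14, 3.14, 3.14, 3.14].

### API

Orientations are given as a 3x3 rotation matrix whose columns are the frame's x, y, z axes.
In Python, from workcell import r, cams gives the robot as it stands.
- The arm moves only by the tool servo_tool, never from a script. Its argument "motion" is a list of rows, each an object of numbers: "wx", "wy", "wz": the turn, a rotation vector about the tool's x, y, z in rad; "dx", "dy", "dz": the shift along the tool's x, y, z in m; "hand": the opening, from 0 (shut) to 1 (fully open). A call has 1 to 12 rows; each row shifts and turns the commanded pose from where the row before left it, along the tool's axes as they then stand; what a row does not reach is not made up. A row lasts 1/12 s, in which the tool goes at most 41.7 mm and 7.16 degrees, less where a joint would pass 70% of its speed; a pose out of reach is approached as far as the arm can. A call with a gripper value outside its range is refused whole. The fingers move at their own pace and stop on an object; "squeeze" is the grip in N (left out, the last holds). Time passes only in rows, so rows that do not move let the fingers close. It gives the time, the measured TCP pose, the force, the opening and the grip force at its end, in the units of the state.
- r.get_state(): the state, without advancing time (a new reading comes with each control period).
- cams.read_camera(name): name is "side" or "top"; returns a dict with "pixels" (420x560x3 uint8, red, green, blue), "range_z" (420x560 float32, m along the optical axis (not along the pixel's ray), 0 where there is no reading), "fx", "fy", "cx", "cy" (pixels), "distortion" ([k1, k2, p1, p2, k3] as OpenCV has them; the pictures are not rectified), "rvec" (rotation vector, rad) and "tvec" (3), from world to camera coordinates, as OpenCV has them. Camera axes: x right, y down, z forward; pixel columns grow to the right and rows downward; lengths in m; the calibration is good to about 2 mm. A picture is of the moment at which its call begins.
- r.finish_job(): hands the job in; it is judged then, once.
The state is a dict: "time": time; "qpos": joint angles; "joint_vel": joint speeds; "joint_torque": joint torques, N m; "eef_pos": TCP position; "eef_rot": TCP orientation; "wrist_force": force on the tool from outside, world axes, zero at the start; "torque": the same for the moment, N m; "finger_gap": finger opening in m; "gripper_force": force on a finger pad.
Only numpy, scipy, OpenCV 4.12 (cv2) and the standard library are available. Lean on these libraries where they do the work, as an engineer would, in place of code of your own. Each camera call takes 0.05 s, during which the arm holds its last target. There are 200 camera calls.

### The job

Check the two sample carriers that stand on the grey mat, one at a time, with the stepped slot gauge: set the carrier upright in front of the slot's wide end, slide it in along the slot without forcing it and let it stay a moment where it stops (or, if nothing stops it, well inside the narrow part), then put it away before trying the next. A carrier that enters the first, wider part and stops at the narrower part is good and goes upright into the rectangular tray; one that cannot enter, or that goes on into the narrow part, goes upright into the round bowl. Leave the spare carrier beside the mat and the other things on the desk where they are.

Things in the scene. Friction and masses are not known exactly. Their poses are not given: they have to be found in the camera images.
- carrier_a: loose carrier, 60 g, origin under its middle, z up: foot 30 mm long (x), 12 high, 33, 28 or 23 mm wide (y; one of each exists, which is not told); black grip on top 22 (x) x 12 (y) mm, 40 high, total 52. Own x within 0.5 rad of world x. Two stand on the mat (y > -0.40), the spare right of it (y < -0.44)
- carrier_b: loose carrier, 60 g, origin under its middle, z up: foot 30 mm long (x), 12 high, 33, 28 or 23 mm wide (y; one of each exists, which is not told); black grip on top 22 (x) x 12 (y) mm, 40 high, total 52. Own x within 0.5 rad of world x. Two stand on the mat (y > -0.40), the spare right of it (y < -0.44)
- carrier_c: loose carrier, 60 g, origin under its middle, z up: foot 30 mm long (x), 12 high, 33, 28 or 23 mm wide (y; one of each exists, which is not told); black grip on top 22 (x) x 12 (y) mm, 40 high, total 52. Own x within 0.5 rad of world x. Two stand on the mat (y > -0.40), the spare right of it (y < -0.44)
- gauge: fixed steel slot gauge; origin: centre of its underside, z up, +x = feed direction (away from the robot, within 0.3 rad). Base plate 150 (x) x 80 (y) x 6 mm; carriers slide on its top, own x along gauge x. Two jaws 10 mm high on it (tops at z = 16 mm) leave a slot along x at y = 0, which starts at x = -30 mm and is open at x = 60 mm; the plate before it is free from x = -75 mm
- gauge_jaws: the two steel jaws screwed to the gauge's plate, one each side of the slot; same origin and axes as the gauge
- gauge_go (a point): start of the slot's go part, 30.5 mm wide, on the plate's top at gauge x = -25 mm, y = 0; it runs to x = 15 mm. A 45 degree lead-in before it narrows from 40.5 mm at x = -30 mm. A 33 mm foot, pushed lightly, stops with the carrier's origin at gauge x = -41 mm
- gauge_nogo (a point): start of the slot's no-go part, 25.5 mm wide, on the plate's top at gauge x = 17.5 mm, y = 0; it runs to x = 60 mm, with 45 degree shoulders before it. A 28 mm foot, pushed lightly, stops with the carrier's origin at gauge x = 1 mm; a 23 mm foot is not stopped: take its origin to x = 30 to 45 mm
- good_tray: fixed rectangular open aluminium tray for good carriers, 120 (own x) x 100 (own y) x 22 mm high, walls and floor 4 mm. Origin: centre of its underside, z up. It and the bowl may have changed places
- reject_bowl: fixed round open steel bowl with straight sides for rejects, 144 mm across, 24 mm high, wall 3 mm, flat floor 4 mm thick (136 mm across inside). Origin: centre of its underside, z up. It may have to take two carriers, side by side
- mat: thin flat grey fabric mat, 110 (own x) x 220 (own y) mm, fixed; origin at its centre, on the desk. Its thickness can be neglected: the carriers' undersides are at desk height
- calculator: loose pocket calculator 120 x 72 x 15 mm behind the gauge, not to be disturbed
- cal_puck: loose black round reference tile 50 mm across, 12 mm high, between the gauge and the chamber, not to be disturbed
- usb_stick: loose small memory stick 52 x 18 x 8 mm on the left, not to be disturbed

How it is judged:
On the way, in this order (a step that is already met when the one before it is completed fails the run):
1. a carrier has been tried in the gauge: it stands in the slot where its width stops it (within about 5 mm), or well inside the narrow part if it passes (((x of carrier_a in the frame of gauge between -0.0455 and -0.036 m and y of carrier_a in the frame of gauge between -0.005 and 0.005 m and z of carrier_a in the frame of gauge below 0.011 m and angle between carrier_a's own z axis and vertical below 0.15 rad) or (x of carrier_b in the frame of gauge between -0.0045 and 0.006 m and y of carrier_b in the frame of gauge between -0.005 and 0.005 m and z of carrier_b in the frame of gauge below 0.011 m and angle between carrier_b's own z axis and vertical below 0.15 rad) or (x of carrier_c in the frame of gauge between 0.018 and 0.062 m and y of carrier_c in the frame of gauge between -0.005 and 0.005 m and z of carrier_c in the frame of gauge below 0.011 m and angle between carrier_c's own z axis and vertical below 0.15 rad))), for 0.15 s.
2. a carrier has been put away, upright and released, in its right place (((horizontal distance between carrier_a and reject_bowl below 0.062 m and z of carrier_a in the frame of reject_bowl below 0.012 m and angle between carrier_a's own z axis and vertical below 0.2 rad and linear speed of carrier_a below 0.03 m/s and contact force between carrier_a and the fingers below 0.05 N) or (x of carrier_b in the frame of good_tray between -0.05 and 0.05 m and y of carrier_b in the frame of good_tray between -0.04 and 0.04 m and z of carrier_b in the frame of good_tray below 0.012 m and angle between carrier_b's own z axis and vertical below 0.2 rad and linear speed of carrier_b below 0.03 m/s and contact force between carrier_b and the fingers below 0.05 N) or (horizontal distance between carrier_c and reject_bowl below 0.062 m and z of carrier_c in the frame of reject_bowl below 0.012 m and angle between carrier_c's own z axis and vertical below 0.2 rad and linear speed of carrier_c below 0.03 m/s and contact force between carrier_c and the fingers below 0.05 N))), for 0.2 s.
3. with one carrier put away, another has been tried in the gauge in the same way ((((x of carrier_a in the frame of gauge between -0.0455 and -0.036 m and y of carrier_a in the frame of gauge between -0.005 and 0.005 m and z of carrier_a in the frame of gauge below 0.011 m and angle between carrier_a's own z axis and vertical below 0.15 rad) and ((x of carrier_b in the frame of good_tray between -0.05 and 0.05 m and y of carrier_b in the frame of good_tray between -0.04 and 0.04 m and z of carrier_b in the frame of good_tray below 0.012 m and angle between carrier_b's own z axis and vertical below 0.2 rad and linear speed of carrier_b below 0.03 m/s and contact force between carrier_b and the fingers below 0.05 N) or (horizontal distance between carrier_c and reject_bowl below 0.062 m and z of carrier_c in the frame of reject_bowl below 0.012 m and angle between carrier_c's own z axis and vertical below 0.2 rad and linear speed of carrier_c below 0.03 m/s and contact force between carrier_c and the fingers below 0.05 N))) or ((x of carrier_b in the frame of gauge between -0.0045 and 0.006 m and y of carrier_b in the frame of gauge between -0.005 and 0.005 m and z of carrier_b in the frame of gauge below 0.011 m and angle between carrier_b's own z axis and vertical below 0.15 rad) and ((horizontal distance between carrier_a and reject_bowl below 0.062 m and z of carrier_a in the frame of reject_bowl below 0.012 m and angle between carrier_a's own z axis and vertical below 0.2 rad and linear speed of carrier_a below 0.03 m/s and contact force between carrier_a and the fingers below 0.05 N) or (horizontal distance between carrier_c and reject_bowl below 0.062 m and z of carrier_c in the frame of reject_bowl below 0.012 m and angle between carrier_c's own z axis and vertical below 0.2 rad and linear speed of carrier_c below 0.03 m/s and contact force between carrier_c and the fingers below 0.05 N))) or ((x of carrier_c in the frame of gauge between 0.018 and 0.062 m and y of carrier_c in the frame of gauge between -0.005 and 0.005 m and z of carrier_c in the frame of gauge below 0.011 m and angle between carrier_c's own z axis and vertical below 0.15 rad) and ((horizontal distance between carrier_a and reject_bowl below 0.062 m and z of carrier_a in the frame of reject_bowl below 0.012 m and angle between carrier_a's own z axis and vertical below 0.2 rad and linear speed of carrier_a below 0.03 m/s and contact force between carrier_a and the fingers below 0.05 N) or (x of carrier_b in the frame of good_tray between -0.05 and 0.05 m and y of carrier_b in the frame of good_tray between -0.04 and 0.04 m and z of carrier_b in the frame of good_tray below 0.012 m and angle between carrier_b's own z axis and vertical below 0.2 rad and linear speed of carrier_b below 0.03 m/s and contact force between carrier_b and the fingers below 0.05 N))))), for 0.15 s.
At the end, for the whole second after the job is handed in: The two carriers from the mat stand upright (within 0.2 rad), released and at rest: the 28 mm one, if it was among them, on the floor of the rectangular tray, any other on the floor of the round bowl (origin within 62 mm of its centre). The spare carrier is within 15 mm of where it stood ((((world y of carrier_a below -0.42 m and distance of carrier_a from where it was at the start of the episode below 0.015 m) and (x of carrier_b in the frame of good_tray between -0.05 and 0.05 m and y of carrier_b in the frame of good_tray between -0.04 and 0.04 m and z of carrier_b in the frame of good_tray below 0.012 m and angle between carrier_b's own z axis and vertical below 0.2 rad and linear speed of carrier_b below 0.03 m/s and contact force between carrier_b and the fingers below 0.05 N) and (horizontal distance between carrier_c and reject_bowl below 0.062 m and z of carrier_c in the frame of reject_bowl below 0.012 m and angle between carrier_c's own z axis and vertical below 0.2 rad and linear speed of carrier_c below 0.03 m/s and contact force between carrier_c and the fingers below 0.05 N)) or ((world y of carrier_b below -0.42 m and distance of carrier_b from where it was at the start of the episode below 0.015 m) and (horizontal distance between carrier_a and reject_bowl below 0.062 m and z of carrier_a in the frame of reject_bowl below 0.012 m and angle between carrier_a's own z axis and vertical below 0.2 rad and linear speed of carrier_a below 0.03 m/s and contact force between carrier_a and the fingers below 0.05 N) and (horizontal distance between carrier_c and reject_bowl below 0.062 m and z of carrier_c in the frame of reject_bowl below 0.012 m and angle between carrier_c's own z axis and vertical below 0.2 rad and linear speed of carrier_c below 0.03 m/s and contact force between carrier_c and the fingers below 0.05 N)) or ((world y of carrier_c below -0.42 m and distance of carrier_c from where it was at the start of the episode below 0.015 m) and (horizontal distance between carrier_a and reject_bowl below 0.062 m and z of carrier_a in the frame of reject_bowl below 0.012 m and angle between carrier_a's own z axis and vertical below 0.2 rad and linear speed of carrier_a below 0.03 m/s and contact force between carrier_a and the fingers below 0.05 N) and (x of carrier_b in the frame of good_tray between -0.05 and 0.05 m and y of carrier_b in the frame of good_tray between -0.04 and 0.04 m and z of carrier_b in the frame of good_tray below 0.012 m and angle between carrier_b's own z axis and vertical below 0.2 rad and linear speed of carrier_b below 0.03 m/s and contact force between carrier_b and the fingers below 0.05 N)))); the robot touches nothing.
It fails at once if a carrier is forced against the gauge's jaws (over 60 N) (contact force between any of carrier_a, carrier_b, carrier_c and gauge_jaws above 60 N).
It fails at once if the calculator, reference tile or memory stick is moved by more than 20 mm (distance of any of calculator, cal_puck, usb_stick from where it was at the start of the episode above 0.02 m).
It also fails if it takes over 64 s, if anything falls off the work surface, if the arm or the gripper's body presses on something with over 40 N, if the wrist force passes 120 N, or if a joint passes its speed limit or range.

## Working session

There is one attempt and no reset: what is moved stays moved. The work goes in short steps, Python scripts to look and compute and a tool call to move; the robot and the scene stay as the last step left them, time stands still between calls to the robot, and variables do not carry over. Pictures are saved under pics/ and viewed, at most 10 in all, crops included, and the job is handed in when it is done.

Besides the shell and the picture viewer there is one more tool, called after "Emit:" as name(argument=value, ...), one argument or row to a line, values as JSON. servo_tool: Moves the arm, as the interface text tells. Its arguments: {"type":"object","properties":{"motion":{"type":"array","items":{"type":"object","properties":{"wx":{"type":"number"},"wy":{"type":"number"},"wz":{"type":"number"},"dx":{"type":"number"},"dy":{"type":"number"},"dz":{"type":"number"},"hand":{"type":"number"}}}},"squeeze":{"type":"number"}},"required":["motion"]}

```bash
mkdir -p pics; ls; cat > h.py <<'E'
import numpy as np, cv2
from workcell import r, cams
def cam(n):
    c=cams.read_camera(n); c['K']=np.array([[c['fx'],0,c['cx']],[0,c['fy'],c['cy']],[0,0,1.]]); c['D']=np.array(c['distortion'],float)
    c['R']=cv2.Rodrigues(np.array(c['rvec'],float))[0]; c['t']=np.array(c['tvec'],float).ravel(); return c
def rays(c,uv):
    uv=np.array(uv,float).reshape(-1,1,2); p=cv2.undistortPoints(uv,c['K'],c['D']).reshape(-1,2)
    return np.c_[p,np.ones(len(p))]
def onplane(c,uv,z):
    d=rays(c,uv)@c['R']; o=-c['R'].T@c['t']
    return o+d*((z-o[2])/d[:,2])[:,None]
def cloud(c):
    h,w=c['range_z'].shape; u,v=np.meshgrid(np.arange(w),np.arange(h))
    d=rays(c,np.stack([u,v],-1).reshape(-1,2)); P=(d*c['range_z'].reshape(-1,1)-c['t'])@c['R']
    P[c['range_z'].ravel()==0]=np.nan
    return P.reshape(h,w,3)
def save(c,f,box=None,s=1):
    im=c['pixels'][:,:,::-1]
    if box: im=im[box[1]:box[3],box[0]:box[2]]
    cv2.imwrite('pics/'+f,cv2.resize(im,None,fx=s,fy=s,interpolation=cv2.INTER_CUBIC))
E
python3 - <<'E'
from h import *
a=cam('top');b=cam('side')
import pickle
pickle.dump((a,b),open('first.pkl','wb'))
for c in(a,b): print(-c['R'].T@c['t'],c['R'][2],c['fx'],c['D'])
save(a,'top.png');save(b,'side.png')
E
```

```text
pics
[ 0.25137332 -0.13338901  1.59644891] [ 0.19881056  0.01380145 -0.97994075] 508.06341127655423 [-0.16192604  0.          0.          0.          0.        ]
[0.54843923 0.6449088  0.67932732] [ 0.02558685 -0.75353412 -0.65691069] 409.25243069487607 [-0.06886417  0.          0.          0.          0.        ]
```

View pics/top.png

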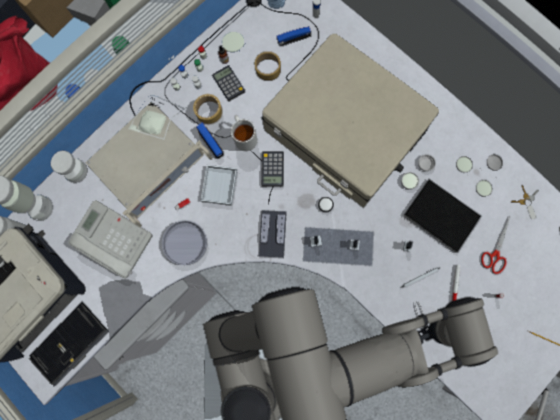

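View pics/side.png

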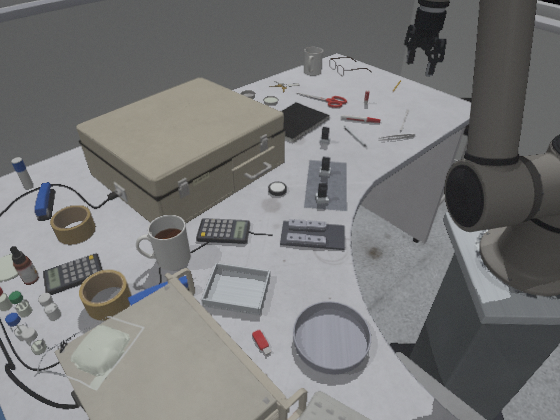

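The top view shows the bowl at about (183,243), tray (218,186), gauge (272,234), mat carriers (317,240) and (355,244), and the spare at (408,246). The side view shows the same layout. Next I'll enlarge crops of both.

```bash
python3 - <<'E'
from h import *
import pickle
a,b=pickle.load(open('first.pkl','rb'))
save(a,'topc.png',(250,200,430,280),4.4);save(b,'sidec.png',(270,140,370,260),5)
A=cloud(a);B=cloud(b)
for n,c,P in(('top',a,A),('side',b,B)):
  for nm,(lo,hi) in dict(carr=((.3,-.6,.03),(.7,-.1,.07))).items():
    m=((P>lo)&(P<hi)).all(-1).astype(np.uint8)
    k,l,s,ce=cv2.connectedComponentsWithStats(m)
    for i in range(1,k):
      if s[i,4]>8: q=P[l==i]; print(n,s[i],ce[i].round(1),q.mean(0).round(4),q.min(0).round(3),q.max(0).round(3))
# rims: bowl, tray with heights .015-.03
P=A
for uv in((183,243),(218,186),(272,234)): print(uv,P[uv[1],uv[0]].round(3))
for n,P in(('top',A),('side',B)):
  for nm,c0,r0 in(('bowl',P[0,0],0),):
    m=((P[...,2]>.014)&(P[...,2]<.03)&(P[...,0]>.3)&(P[...,0]<.75)&(P[...,1]>-.2)&(P[...,1]<.4)).astype(np.uint8)
    k,l,s,ce=cv2.connectedComponentsWithStats(m)
    for i in range(1,k):
      if s[i,4]>40: q=P[l==i]; print(n,s[i],ce[i].round(1),q.mean(0).round(4),q.min(0).round(3),q.max(0).round(3), [np.round(x,3) for x in cv2.minAreaRect((q[:,:2]*1000).astype(np.float32))], np.round(cv2.minEnclosingCircle((q[:,:2]*1000).astype(np.float32))[0],1))
E
```

```text
top [312 167  55  41 303] [334.3 187.7] [ 0.6284 -0.2521  0.0541] [ 0.57  -0.352  0.03 ] [ 0.694 -0.184  0.07 ]
top [314 236   5   8  34] [315.8 239.5] [ 0.4664 -0.1912  0.0494] [ 0.456 -0.198  0.038] [ 0.477 -0.186  0.057]
top [353 240   5   8  35] [355.2 243.6] [ 0.4524 -0.3122  0.0478] [ 0.443 -0.318  0.033] [ 0.464 -0.307  0.061]
top [407 240   6   9  38] [409.6 244.1] [ 0.4483 -0.4808  0.0486] [ 0.437 -0.488  0.033] [ 0.46  -0.474  0.059]
side [322 127   8   9  60] [325.5 130.8] [ 0.4466 -0.4771  0.0435] [ 0.435 -0.488  0.03 ] [ 0.457 -0.471  0.055]
side [231 146  54  45 678] [257.5 169. ] [ 0.6369 -0.2475  0.0538] [ 0.57  -0.347  0.03 ] [ 0.7   -0.182  0.07 ]
side [322 156   9  11  77] [325.6 160.8] [ 0.4538 -0.3092  0.0443] [ 0.442 -0.321  0.03 ] [ 0.464 -0.304  0.055]
side [318 183  10  10  83] [322.7 187.2] [ 0.4669 -0.1871  0.0453] [ 0.455 -0.196  0.03 ] [ 0.478 -0.183  0.055]
(183, 243) [0.464 0.228 0.011]
(218, 186) [0.649 0.12  0.011]
(272, 234) [ 0.492 -0.054  0.001]
top [262 155  21  25 173] [272.4 165.7] [ 0.7129 -0.057   0.017 ] [ 0.669 -0.088  0.014] [ 0.749 -0.023 
[... 2139 characters left out ...]
.046  0.014] [ 0.553 -0.017  0.021] [array([509.644, -30.828]), array([25.302, 88.594]), np.float64(85.865)] [509.7 -30.7]
side [201 263  69  49 654] [235.6 286.9] [0.6536 0.1211 0.0202] [0.587 0.062 0.014] [0.718 0.177 0.025] [array([652.556, 117.986]), array([102.923, 120.989]), np.float64(82.322)] [652.5 119.4]
side [293 301  78  71 781] [332.2 333.5] [0.4629 0.2209 0.0216] [0.393 0.15  0.014] [0.535 0.295 0.028] [array([464.466, 223.896]), array([141.935, 142.167]), np.float64(39.756)] [464.8 223.2]
side [287 391  83  29 501] [329.7 407.2] [0.4741 0.3614 0.0242] [0.413 0.333 0.019] [0.542 0.383 0.03 ] [array([478.095, 356.999]), array([129.006,  49.122]), np.float64(1.726)] [477.4 380.5]
```

View pics/topc.png

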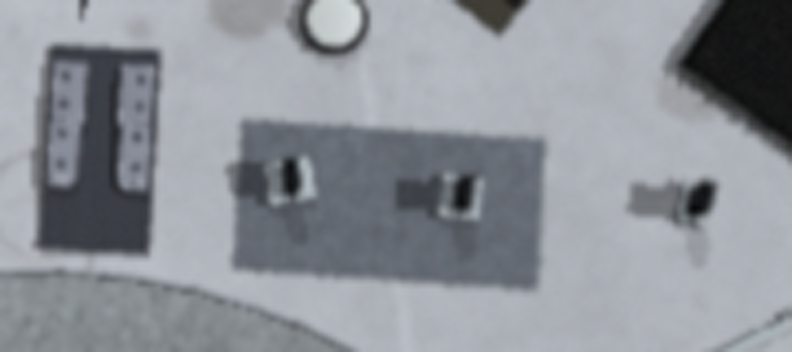

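View pics/sidec.png

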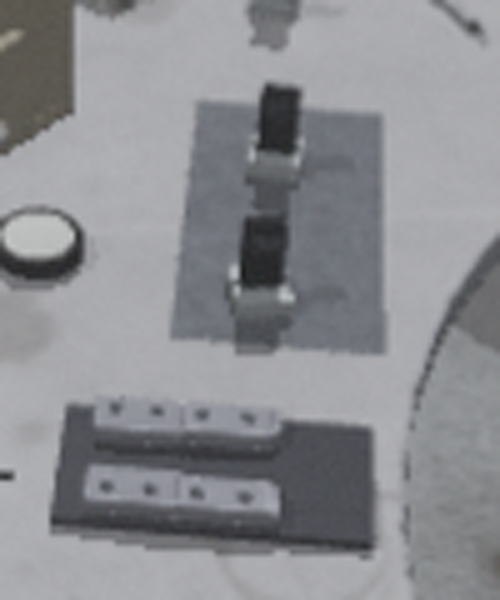

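The crops show the gauge plate corners at about (50,46), (160,50), (149,255) and (37,248) in the top crop. Both mat carriers are upright. Next I'll work out the poses and check for obstacles.

```bash
python3 - <<'E'
from h import *
import pickle
a,b=pickle.load(open('first.pkl','rb'))
A=cloud(a);B=cloud(b)
pt=np.array([(50,46),(160,50),(149,255),(37,248)])/4.4+[250,200]
ps=np.array([(52,527),(68,405),(373,425),(375,550)])/5+[270,140]
for n,c,p in(('top',a,pt),('side',b,ps)):
    q=onplane(c,p,.006)[:,:2]; d=(q[0]+q[1]-q[2]-q[3])/2
    print(n,'plate',q.round(3).tolist(),'c',q.mean(0).round(4),'len',np.linalg.norm(d).round(4),'yaw',np.arctan2(d[1],d[0]).round(3))
# jaw-top fits
for n,P in(('top',A),('side',B)):
  for s,(y0,y1) in dict(L=(-.052,-.01),R=(-.105,-.062)).items():
    m=(P[...,0]>.45)&(P[...,0]<.57)&(P[...,1]>y0)&(P[...,1]<y1)&(P[...,2]>.013)&(P[...,2]<.025)
    q=P[m]; f=cv2.fitLine(q[:,:2].astype(np.float32),cv2.DIST_HUBER,0,1e-4,1e-4).ravel()
    print(n,s,np.median(q,0).round(4),((q.min(0)+q.max(0))/2).round(4),'yaw',np.arctan(f[1]/f[0]).round(3))
# carriers' grips and feet
for n,P in(('top',A),('side',B)):
  for x,y in((.466,-.189),(.453,-.311),(.447,-.479)):
    m=(abs(P[...,0]-x)<.025)&(abs(P[...,1]-y)<.025)
    for z0,z1 in((.042,.06),(.006,.019)):
      q=P[m&(P[...,2]>z0)&(P[...,2]<z1)]
      if len(q)>5:
        R=cv2.minAreaRect((q[:,:2]*1000).astype(np.float32)); print(n,x,y,z0,len(q),np.median(q,0).round(4),[np.round(v,1) for v in R])
ft=np.array([[(266,164),(308,155),(316,197),(270,207)],[(443,172),(485,175),(480,219),(438,215)]])/4.4+[250,200]
for f in ft: 
    q=onplane(a,f,.012)[:,:2]; d=(q[0]+q[1]-q[2]-q[3])/2;e=(q[0]+q[3]-q[1]-q[2])/2
    print('foot c',q.mean(0).round(4),'L',np.linalg.norm(d).round(4),'W',np.linalg.norm(e).round(4),'yaw',np.arctan2(d[1],d[0]).round(3))
# obstacles >8cm in work area
for n,P in(('top',A),('side',B)):
  for x0 in np.arange(.3,.9,.1):
    row=[]
    for y0 in np.arange(-.6,.45,.1):
      m=(P[...,0]>=x0)&(P[...,0]<x0+.1)&(P[...,1]>=y0)&(P[...,1]<y0+.1)
      row.append(int(1000*np.percentile(P[m][:,2],98)) if m.sum()>5 else -1)
    print(n,round(x0,1),row)
s=r.get_state(); print(s['time'],s['eef_pos'],np.round(s['eef_rot'],3).tolist(),s['finger_gap'],s['wrist_force'])
E
```

```text
top plate [[0.568, -0.021], [0.564, -0.101], [0.415, -0.092], [0.421, -0.012]] c [ 0.4921 -0.0562] len 0.1483 yaw -0.061
side plate [[0.568, -0.014], [0.563, -0.097], [0.414, -0.09], [0.42, -0.006]] c [ 0.4912 -0.0518] len 0.1482 yaw -0.049
top L [ 0.512  -0.0329  0.0168] [ 0.5037 -0.0346  0.0184] yaw -0.073
top R [ 0.5056 -0.0807  0.0168] [ 0.5062 -0.0835  0.0189] yaw -0.036
side L [ 0.5114 -0.0285  0.0172] [ 0.5094 -0.0313  0.0171] yaw -0.084
side R [ 0.5088 -0.0786  0.017 ] [ 0.5052 -0.0815  0.0169] yaw -0.032
top 0.466 -0.189 0.042 32 [ 0.4665 -0.1918  0.0501] [array([ 466.6, -192. ]), array([21.7, 12.6]), np.float64(2.7)]
top 0.466 -0.189 0.006 77 [ 0.4669 -0.1899  0.0106] [array([ 466.6, -191. ]), array([49.9, 41.6]), np.float64(3.9)]
top 0.453 -0.311 0.042 27 [ 0.4539 -0.314   0.0514] [array([ 454. , -313.1]), array([ 9.7, 19.8]), np.float64(87.6)]
top 0.453 -0.311 0.006 69 [ 0.4524 -0.3061  0.01  ] [array([ 455.1, -310. ]), array([44.9, 41.1]), np.float64(89.7)]
top 0.447 -0.479 0.042 32 [ 0.4487 -0.4815  0.0509] [array([ 449.5, -481.2]), array([11.9, 21. ]), np.float64(72.0)
[... 1201 characters left out ...]
8, 108]
top 0.8 [175, 176, 176, 176, 176, 175, 97, 51, 112, 120, 106]
top 0.9 [10, 177, 176, 177, 176, 171, 18, 51, 61, 120, 372]
side 0.3 [8, 8, 4, 4, 3, 1, -1, 3, 23, 3, -1]
side 0.4 [14, 50, 52, 7, 51, 18, 3, 24, 24, 33, -1]
side 0.5 [17, 16, 170, 51, 4, 19, 16, 23, 24, 106, 105]
side 0.6 [-1, 172, 172, 171, 157, 16, 23, 22, 106, 105, 104]
side 0.7 [173, 173, 172, 172, 171, 168, 96, 106, 105, 104, 104]
side 0.8 [173, 173, 173, 172, 172, 171, 96, 49, 112, 118, 104]
side 0.9 [-1, 172, 173, 173, 172, 167, 17, 49, 58, 120, 114]
0.1 [ 0.20090422 -0.48468613  0.25270907] [[0.924, 0.383, -0.0], [0.383, -0.924, 0.001], [0.0, -0.001, -1.0]] 0.08506065097148256 [ 0.67422185  0.25823821 -0.42263056]
```

Emit:
servo_tool(
  motion=[
    {"wz": 0.098},
    {"wz": 0.098},
    {"wz": 0.097},
    {"dx": 0.015,"dy": -0.014},
    {"dx": 0.029,"dy": -0.0265},
    {"dx": 0.029,"dy": -0.0265},
    {"dx": 0.029,"dy": -0.0265},
    {"dx": 0.029,"dy": -0.0265},
    {"dx": 0.029,"dy": -0.0265},
    {"dx": 0.029,"dy": -0.0265},
    {"dx": 0.029,"dy": -0.0265},
    {"dx": 0.029,"dy": -0.0265},
  ],
  squeeze=20,
)

```text
$.motion[0]: bad value
```

```bash
cat >> h.py <<'E'
def go(x,y,z,h):
    s=r.get_state(); p=s['eef_pos']; R=s['eef_rot']; h0=np.arctan2(R[1,0],R[0,0])
    X,Y=x-p[0],y-p[1]; c,n=np.cos(h),np.sin(h)
    print('t',round(s['time'],2),'at',np.round(p,4),'head',h0.round(4),'tilt',np.round(R[2,:2],4),'gap',round(float(s['finger_gap']),4),'F',np.round(s['wrist_force'],1),
      '\n wz',round(h0-h,4),'then dx',round(c*X+n*Y,4),'dy',round(n*X-c*Y,4),'dz',round(p[2]-z,4))
E
python3 -c "
from h import *
go(.4665,-.190,.044,.1)"
```

```text
t 0.1 at [ 0.2009 -0.4847  0.2527] head 0.3928 tilt [ 0.0002 -0.0013] gap 0.0851 F [ 0.7  0.3 -0.4] 
 wz 0.2928 then dx 0.2937 dy -0.2667 dz 0.2087
```

Emit:
servo_tool(
  motion=[
    {"wx": 0,"wy": 0,"wz": 0.098,"dx": 0,"dy": 0,"dz": 0,"hand": 1},
    {"wx": 0,"wy": 0,"wz": 0.098,"dx": 0,"dy": 0,"dz": 0,"hand": 1},
    {"wx": 0,"wy": 0,"wz": 0.097,"dx": 0,"dy": 0,"dz": 0,"hand": 1},
    {"wx": 0,"wy": 0,"wz": 0,"dx": 0.015,"dy": -0.014,"dz": 0,"hand": 1},
    {"wx": 0,"wy": 0,"wz": 0,"dx": 0.029,"dy": -0.0265,"dz": 0,"hand": 1},
    {"wx": 0,"wy": 0,"wz": 0,"dx": 0.029,"dy": -0.0265,"dz": 0,"hand": 1},
    {"wx": 0,"wy": 0,"wz": 0,"dx": 0.029,"dy": -0.0265,"dz": 0,"hand": 1},
    {"wx": 0,"wy": 0,"wz": 0,"dx": 0.029,"dy": -0.0265,"dz": 0,"hand": 1},
    {"wx": 0,"wy": 0,"wz": 0,"dx": 0.029,"dy": -0.0265,"dz": 0,"hand": 1},
    {"wx": 0,"wy": 0,"wz": 0,"dx": 0.029,"dy": -0.0265,"dz": 0,"hand": 1},
    {"wx": 0,"wy": 0,"wz": 0,"dx": 0.029,"dy": -0.0265,"dz": 0,"hand": 1},
    {"wx": 0,"wy": 0,"wz": 0,"dx": 0.029,"dy": -0.0265,"dz": 0,"hand": 1},
  ],
  squeeze=20,
)

```text
time: 1.1
eef_pos: [0.4251, -0.2338, 0.2531]
eef_rot: [[0.995, 0.1, -0.0], [0.1, -0.995, 0.0], [-0.0, -0.0, -1.0]]
wrist_force: [0.9, -1.4, 0.6]
finger_gap: 0.0853
gripper_force: 0.0
```

```bash
python3 -c "
from h import *
go(.4665,-.190,.044,.1)"
```

```text
t 1.1 at [ 0.4251 -0.2338  0.2531] head 0.0997 tilt [-0.0003 -0.0002] gap 0.0853 F [ 0.9 -1.4  0.6] 
 wz -0.0003 then dx 0.0456 dy -0.0394 dz 0.2091
```

Emit:
servo_tool(
  motion=[
    {"wx": 0,"wy": 0,"wz": 0,"dx": 0.023,"dy": -0.02,"dz": 0,"hand": 1},
    {"wx": 0,"wy": 0,"wz": 0,"dx": 0.0232,"dy": -0.02,"dz": 0.02,"hand": 1},
    {"wx": 0,"wy": 0,"wz": 0,"dx": 0,"dy": 0,"dz": 0.035,"hand": 1},
    {"wx": 0,"wy": 0,"wz": 0,"dx": 0,"dy": 0,"dz": 0.04,"hand": 1},
    {"wx": 0,"wy": 0,"wz": 0,"dx": 0,"dy": 0,"dz": 0.04,"hand": 1},
    {"wx": 0,"wy": 0,"wz": 0,"dx": 0,"dy": 0,"dz": 0.04,"hand": 1},
    {"wx": 0,"wy": 0,"wz": 0,"dx": 0,"dy": 0,"dz": 0.025,"hand": 1},
    {"wx": 0,"wy": 0,"wz": 0,"dx": 0,"dy": 0,"dz": 0.009,"hand": 1},
    {"wx": 0,"wy": 0,"wz": 0,"dx": 0,"dy": 0,"dz": 0,"hand": 1},
  ],
)

```text
time: 1.85
eef_pos: [0.465, -0.1904, 0.0423]
eef_rot: [[0.995, 0.1, -0.004], [0.1, -0.995, 0.002], [-0.004, -0.003, -1.0]]
wrist_force: [0.3, -0.3, 1.2]
finger_gap: 0.0855
gripper_force: 0.0
```

```bash
python3 -c "
from h import *
go(.4665,-.190,.044,.1)
b=cam('side');save(b,'s2.png',(250,110,410,230),5)"
```

```text
t 1.85 at [ 0.465  -0.1904  0.0423] head 0.0998 tilt [-0.004  -0.0029] gap 0.0855 F [ 0.3 -0.3  1.2] 
 wz -0.0002 then dx 0.0016 dy -0.0003 dz -0.0017
```

View pics/s2.png

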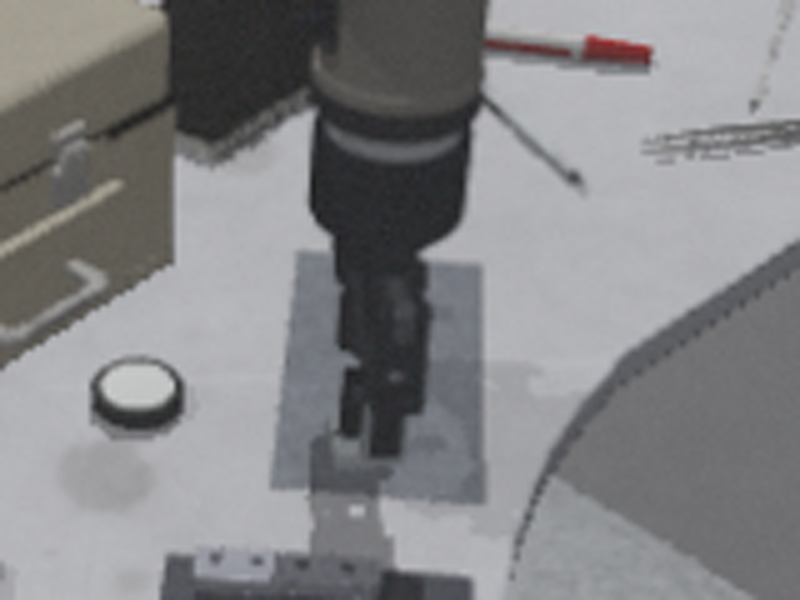

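The view shows the near finger in front of the carrier, whose foot is visible at crop (350,450). The pads straddle it, so I'll close.

Emit:
servo_tool(
  motion=[
    {"wx": 0,"wy": 0,"wz": 0,"dx": 0,"dy": 0,"dz": 0,"hand": 0.3},
    {"wx": 0,"wy": 0,"wz": 0,"dx": 0,"dy": 0,"dz": 0,"hand": 0.2},
    {"wx": 0,"wy": 0,"wz": 0,"dx": 0,"dy": 0,"dz": 0,"hand": 0.1},
    {"wx": 0,"wy": 0,"wz": 0,"dx": 0,"dy": 0,"dz": 0,"hand": 0},
    {"wx": 0,"wy": 0,"wz": 0,"dx": 0,"dy": 0,"dz": 0,"hand": 0},
    {"wx": 0,"wy": 0,"wz": 0,"dx": 0,"dy": 0,"dz": 0,"hand": 0},
    {"wx": 0,"wy": 0,"wz": 0,"dx": 0,"dy": 0,"dz": 0,"hand": 0},
  ],
  squeeze=30,
)

```text
time: 2.48
eef_pos: [0.4665, -0.1914, 0.0449]
eef_rot: [[0.995, 0.1, 0.001], [0.1, -0.995, -0.001], [0.001, 0.001, -1.0]]
wrist_force: [-0.6, 0.9, 5.6]
finger_gap: 0.0115
gripper_force: 31.7
```

```bash
python3 -c "
from h import *
b=cam('side');save(b,'s3.png',(290,170,350,215),8)
go(.4665,-.190,.044,.1)
P=cloud(b)
m=(abs(P[...,0]-.4665)<.025)&(abs(P[...,1]+.19)<.025)&(P[...,2]>.008)&(P[...,2]<.0155)
q=P[m];print(len(q),q.mean(0),q.min(0),q.max(0),cv2.minAreaRect((q[:,:2]*1000).astype(np.float32)))"
```

```text
t 2.53 at [ 0.4665 -0.1913  0.0449] head 0.0998 tilt [0.0008 0.0007] gap 0.0112 F [-0.6 -0.2  5.8] 
 wz -0.0002 then dx 0.0001 dy -0.0013 dz 0.0009
68 [ 0.46796617 -0.18413802  0.01236814] [ 0.45104325 -0.2107358   0.0083656 ] [ 0.48169737 -0.17300105  0.01540727] ((467.640625, -192.4786376953125), (29.04757308959961, 39.54901123046875), 7.137256145477295)
```

View pics/s3.png

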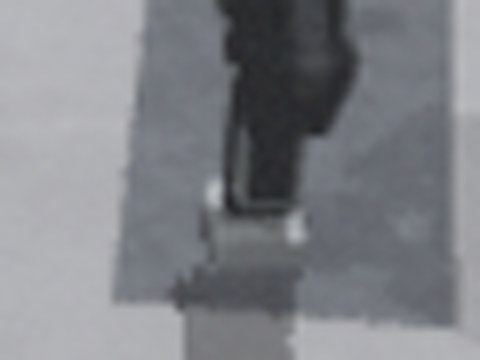

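The carrier is held: gap 11.5 mm, with its foot visible under the pads. I'll lift it and bring it in front of the slot.

Emit:
servo_tool(
  motion=[
    {"wx": 0,"wy": 0,"wz": 0,"dx": 0,"dy": 0,"dz": -0.025,"hand": 0},
    {"wx": 0,"wy": 0,"wz": 0,"dx": 0,"dy": 0,"dz": -0.03,"hand": 0},
    {"wx": 0,"wy": 0,"wz": 0.078,"dx": 0,"dy": 0,"dz": 0,"hand": 0},
    {"wx": 0,"wy": 0,"wz": 0.077,"dx": 0,"dy": 0,"dz": 0,"hand": 0},
    {"wx": 0,"wy": 0,"wz": 0,"dx": -0.0085,"dy": -0.0277,"dz": 0,"hand": 0},
    {"wx": 0,"wy": 0,"wz": 0,"dx": -0.0085,"dy": -0.0277,"dz": 0,"hand": 0},
    {"wx": 0,"wy": 0,"wz": 0,"dx": -0.0085,"dy": -0.0277,"dz": 0,"hand": 0},
    {"wx": 0,"wy": 0,"wz": 0,"dx": -0.0085,"dy": -0.0277,"dz": 0,"hand": 0},
    {"wx": 0,"wy": 0,"wz": 0,"dx": -0.0085,"dy": -0.0277,"dz": 0,"hand": 0},
    {"wx": 0,"wy": 0,"wz": 0,"dx": 0,"dy": 0,"dz": 0.03,"hand": 0},
    {"wx": 0,"wy": 0,"wz": 0,"dx": 0,"dy": 0,"dz": 0,"hand": 0},
    {"wx": 0,"wy": 0,"wz": 0,"dx": 0,"dy": 0,"dz": 0,"hand": 0},
  ],
)

```text
time: 3.53
eef_pos: [0.4306, -0.0502, 0.0687]
eef_rot: [[0.999, -0.054, -0.003], [-0.054, -0.999, 0.001], [-0.003, -0.001, -1.0]]
wrist_force: [-0.4, 0.0, -0.2]
finger_gap: 0.0115
gripper_force: 30.8
```

```bash
python3 -c "
from h import *
b=cam('side');a=cam('top')
go(.4318,-.0507,.07,-.055)
im=[]
for c,box in((a,(250,205,296,262)),(b,(275,200,360,257))):
    x=c['pixels'][box[1]:box[3],box[0]:box[2],::-1]; im.append(cv2.resize(x,(int(x.shape[1]*550/57*.75),int(550*.75)),interpolation=cv2.INTER_CUBIC))
    P=cloud(c);m=(abs(P[...,0]-.4318)<.03)&(abs(P[...,1]+.05)<.03)&(P[...,2]>.025)&(P[...,2]<.043)
    q=P[m];print(len(q),q.mean(0),q.min(0),q.max(0))
im=np.hstack(im);im=im[:,:];print(im.shape,550/57*.75)
cv2.imwrite('pics/j1.png',cv2.resize(im,None,fx=.8 if im.shape[1]>800 else 1,fy=.8 if im.shape[1]>800 else 1))
import pickle;pickle.dump((a,b),open('j1.pkl','wb'))"
```

```text
t 3.63 at [ 0.432  -0.0512  0.0699] head -0.056 tilt [0.0005 0.0003] gap 0.0113 F [ 0.2 -0.4 -0.5] 
 wz -0.001 then dx -0.0002 dy -0.0005 dz -0.0001<string>:9: RuntimeWarning: Mean of empty slice.
  ret = um.true_divide(
Traceback (most recent call last):
ValueError: zero-size array to reduction operation minimum which has no identity
```

Emit:
servo_tool(
  motion=[
    {"wx": 0,"wy": 0,"wz": 0,"dx": 0,"dy": 0.0004,"dz": 0.01,"hand": 0},
    {"wx": 0,"wy": 0,"wz": 0,"dx": 0,"dy": 0,"dz": 0.0084,"hand": 0},
    {"wx": 0,"wy": 0,"wz": 0,"dx": 0,"dy": 0,"dz": 0,"hand": 0},
    {"wx": 0,"wy": 0,"wz": 0,"dx": 0,"dy": 0,"dz": 0,"hand": 0},
  ],
)

```text
time: 3.97
eef_pos: [0.4317, -0.0515, 0.0511]
eef_rot: [[0.998, -0.056, 0.0], [-0.056, -0.998, -0.0], [0.0, 0.0, -1.0]]
wrist_force: [-0.1, 0.1, -0.8]
finger_gap: 0.0116
gripper_force: 31.2
```

```bash
python3 -c "
from h import *
b=cam('side');save(b,'j1.png',(275,200,365,262),8.5)
go(.4318,-.0516,.0515,-.056)"
```

```text
t 4.02 at [ 0.4315 -0.0513  0.0511] head -0.056 tilt [0.     0.0001] gap 0.0114 F [ 0.6  0.1 -1.3] 
 wz 0.0 then dx 0.0003 dy 0.0002 dz -0.0004
```

View pics/j1.png

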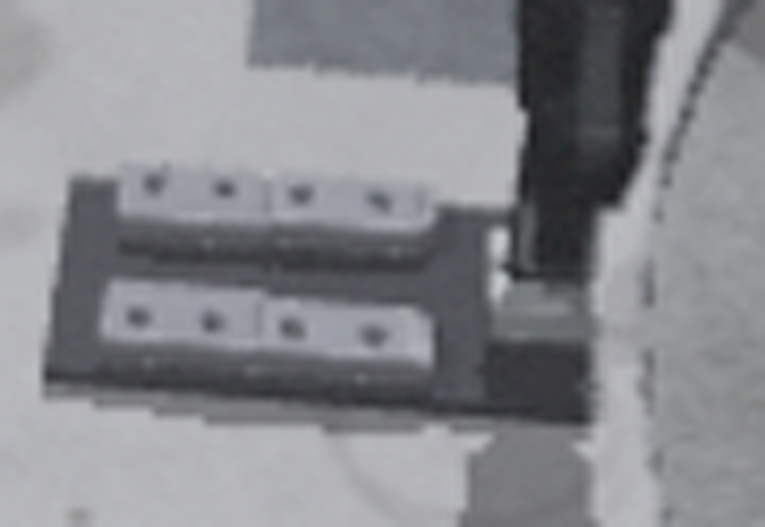

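The carrier stands in front of the slot, with its foot's front at crop (493,300) and the jaw ends at x≈433. I'll feed it slowly at light grip.

Emit:
servo_tool(
  motion=[
    {"wx": 0,"wy": 0,"wz": 0,"dx": 0.004,"dy": 0.0002,"dz": 0,"hand": 0},
    {"wx": 0,"wy": 0,"wz": 0,"dx": 0.004,"dy": 0,"dz": 0,"hand": 0},
    {"wx": 0,"wy": 0,"wz": 0,"dx": 0.004,"dy": 0,"dz": 0,"hand": 0},
    {"wx": 0,"wy": 0,"wz": 0,"dx": 0.003,"dy": 0,"dz": 0,"hand": 0},
    {"wx": 0,"wy": 0,"wz": 0,"dx": 0,"dy": 0,"dz": 0,"hand": 0},
  ],
  squeeze=20,
)

```text
time: 4.43
eef_pos: [0.4474, -0.0521, 0.051]
eef_rot: [[0.998, -0.055, 0.001], [-0.055, -0.998, -0.0], [0.001, 0.0, -1.0]]
wrist_force: [-0.1, -0.5, -0.8]
finger_gap: 0.0115
gripper_force: 31.2
```

Emit:
servo_tool(
  motion=[
    {"wx": 0,"wy": 0,"wz": 0,"dx": 0.001,"dy": 0,"dz": 0,"hand": 0},
    {"wx": 0,"wy": 0,"wz": 0,"dx": 0.001,"dy": 0,"dz": 0,"hand": 0},
    {"wx": 0,"wy": 0,"wz": 0,"dx": 0,"dy": 0,"dz": 0,"hand": 0},
  ],
)

```text
time: 4.68
eef_pos: [0.4485, -0.052, 0.0509]
eef_rot: [[0.998, -0.055, 0.0], [-0.055, -0.998, -0.0], [0.0, 0.0, -1.0]]
wrist_force: [-0.1, -0.2, -0.4]
finger_gap: 0.0116
gripper_force: 31.2
```

Emit:
servo_tool(
  motion=[
    {"wx": 0,"wy": 0,"wz": 0,"dx": 0.001,"dy": 0,"dz": 0,"hand": 0},
    {"wx": 0,"wy": 0,"wz": 0,"dx": 0.001,"dy": 0,"dz": 0,"hand": 0},
    {"wx": 0,"wy": 0,"wz": 0,"dx": 0,"dy": 0,"dz": 0,"hand": 0},
  ],
)

```text
time: 4.93
eef_pos: [0.4504, -0.0522, 0.0509]
eef_rot: [[0.998, -0.055, -0.0], [-0.055, -0.998, -0.0], [-0.0, 0.0, -1.0]]
wrist_force: [-0.9, 0.0, -0.2]
finger_gap: 0.0115
gripper_force: 31.2
```

Emit:
servo_tool(
  motion=[
    {"wx": 0,"wy": 0,"wz": 0,"dx": 0.001,"dy": 0,"dz": 0,"hand": 0},
    {"wx": 0,"wy": 0,"wz": 0,"dx": 0.001,"dy": 0,"dz": 0,"hand": 0},
    {"wx": 0,"wy": 0,"wz": 0,"dx": 0,"dy": 0,"dz": 0,"hand": 0},
  ],
)

```text
time: 5.18
eef_pos: [0.4514, -0.0519, 0.0507]
eef_rot: [[0.998, -0.055, -0.002], [-0.055, -0.998, 0.001], [-0.003, -0.0, -1.0]]
wrist_force: [-3.4, 0.3, 1.5]
finger_gap: 0.0114
gripper_force: 31.5
```

Emit:
servo_tool(
  motion=[
    {"wx": 0,"wy": 0,"wz": 0,"dx": 0.001,"dy": 0,"dz": 0,"hand": 0},
    {"wx": 0,"wy": 0,"wz": 0,"dx": 0.001,"dy": 0,"dz": 0,"hand": 0},
    {"wx": 0,"wy": 0,"wz": 0,"dx": 0,"dy": 0,"dz": 0,"hand": 0},
  ],
)

```text
time: 5.43
eef_pos: [0.4518, -0.0519, 0.0507]
eef_rot: [[0.998, -0.055, -0.006], [-0.055, -0.999, 0.001], [-0.006, -0.001, -1.0]]
wrist_force: [-10.4, -0.1, 8.9]
finger_gap: 0.0118
gripper_force: 32.5
```

It stopped at gauge x ≈ -40.5 mm with a purely axial force, so this is the 33 mm carrier: reject. I'll ease off, hold, back out and lift.

Emit:
servo_tool(
  motion=[
    {"wx": 0,"wy": 0,"wz": 0,"dx": -0.0015,"dy": 0,"dz": 0,"hand": 0},
    {"wx": 0,"wy": 0,"wz": 0,"dx": 0,"dy": 0,"dz": 0,"hand": 0},
    {"wx": 0,"wy": 0,"wz": 0,"dx": 0,"dy": 0,"dz": 0,"hand": 0},
    {"wx": 0,"wy": 0,"wz": 0,"dx": 0,"dy": 0,"dz": 0,"hand": 0},
  ],
)

```text
time: 5.77
eef_pos: [0.4515, -0.0519, 0.0507]
eef_rot: [[0.998, -0.055, -0.003], [-0.055, -0.998, 0.001], [-0.003, -0.001, -1.0]]
wrist_force: [-6.5, 0.9, 3.7]
finger_gap: 0.0116
gripper_force: 31.7
```

```bash
python3 -c "
from h import *
b=cam('side');go(.491,.222,.0495,-.055)
save(b,'k1.png',(275,200,365,262),8.5)"
```

```text
t 5.82 at [ 0.4515 -0.0519  0.0507] head -0.055 tilt [-0.0031 -0.0005] gap 0.0112 F [-6.   0.9  3. ] 
 wz -0.0 then dx 0.0244 dy -0.2757 dz 0.0012
```

View pics/k1.png

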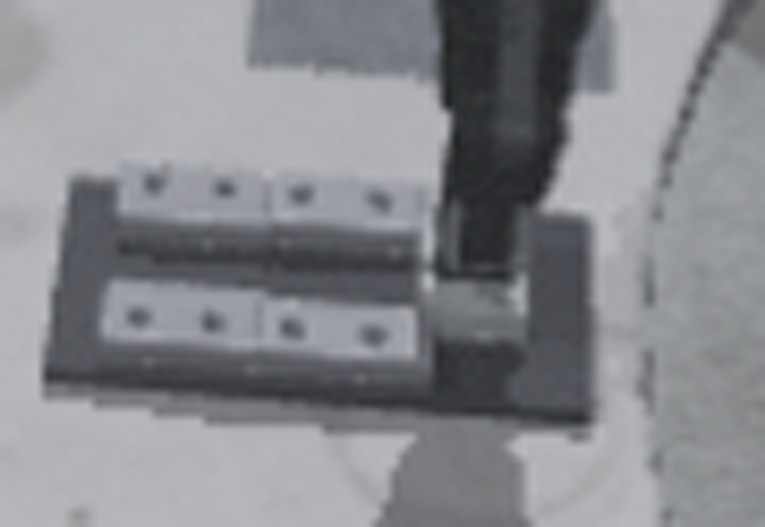

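The foot's front sits in the lead-in at the jaw ends, about (425,300), and its width overlaps the slot on both sides. It can't enter, so it goes to the bowl.

Emit:
servo_tool(
  motion=[
    {"wx": 0,"wy": 0,"wz": 0,"dx": -0.008,"dy": 0,"dz": 0,"hand": 0},
    {"wx": 0,"wy": 0,"wz": 0,"dx": -0.004,"dy": 0,"dz": -0.02,"hand": 0},
    {"wx": 0,"wy": 0,"wz": 0,"dx": 0,"dy": 0,"dz": -0.035,"hand": 0},
    {"wx": 0,"wy": 0,"wz": 0,"dx": 0.0045,"dy": -0.0345,"dz": -0.01,"hand": 0},
    {"wx": 0,"wy": 0,"wz": 0,"dx": 0.0045,"dy": -0.0345,"dz": 0,"hand": 0},
    {"wx": 0,"wy": 0,"wz": 0,"dx": 0.0045,"dy": -0.0345,"dz": 0,"hand": 0},
    {"wx": 0,"wy": 0,"wz": 0,"dx": 0.0045,"dy": -0.0345,"dz": 0,"hand": 0},
    {"wx": 0,"wy": 0,"wz": 0,"dx": 0.0045,"dy": -0.0345,"dz": 0,"hand": 0},
    {"wx": 0,"wy": 0,"wz": 0,"dx": 0.0045,"dy": -0.0345,"dz": 0,"hand": 0},
    {"wx": 0,"wy": 0,"wz": 0,"dx": 0.0045,"dy": -0.0345,"dz": 0,"hand": 0},
    {"wx": 0,"wy": 0,"wz": 0,"dx": 0.0045,"dy": -0.0345,"dz": 0,"hand": 0},
    {"wx": 0,"wy": 0,"wz": 0,"dx": 0,"dy": 0,"dz": 0.03,"hand": 0},
  ],
)

```text
time: 6.82
eef_pos: [0.4971, 0.2285, 0.0906]
eef_rot: [[0.999, -0.051, 0.015], [-0.051, -0.999, 0.006], [0.015, -0.007, -1.0]]
wrist_force: [1.0, 0.2, -0.3]
finger_gap: 0.0116
gripper_force: 31.1
```

```bash
python3 -c "
from h import *
go(.491,.222,.0495,-.055)"
```

```text
t 6.82 at [0.4971 0.2285 0.0906] head -0.0513 tilt [ 0.0149 -0.0068] gap 0.0116 F [ 1.   0.2 -0.3] 
 wz 0.0037 then dx -0.0058 dy 0.0068 dz 0.0411
```

Emit:
servo_tool(
  motion=[
    {"wx": 0,"wy": 0,"wz": 0,"dx": 0,"dy": 0,"dz": 0.01,"hand": 0},
    {"wx": 0,"wy": 0,"wz": 0,"dx": 0,"dy": 0,"dz": 0.015,"hand": 0},
    {"wx": 0,"wy": 0,"wz": 0,"dx": 0,"dy": 0,"dz": 0.005,"hand": 0},
    {"wx": 0,"wy": 0,"wz": 0,"dx": 0,"dy": 0,"dz": 0,"hand": 0},
    {"wx": 0,"wy": 0,"wz": 0,"dx": 0,"dy": 0,"dz": 0,"hand": 0},
  ],
)

```text
time: 7.23
eef_pos: [0.4922, 0.2212, 0.0561]
eef_rot: [[0.998, -0.056, -0.0], [-0.056, -0.998, -0.0], [-0.0, 0.0, -1.0]]
wrist_force: [-0.3, -0.2, 0.1]
finger_gap: 0.0112
gripper_force: 31.1
```

```bash
python3 -c "
from h import *
go(.491,.222,.0495,-.055)
b=cam('side');save(b,'k2.png',(280,270,380,360),6)"
```

```text
t 7.23 at [0.4922 0.2212 0.0561] head -0.0564 tilt [-0.0001  0.0002] gap 0.0112 F [-0.3 -0.2  0.1] 
 wz -0.0014 then dx -0.0013 dy -0.0007 dz 0.0066
```

View pics/k2.png

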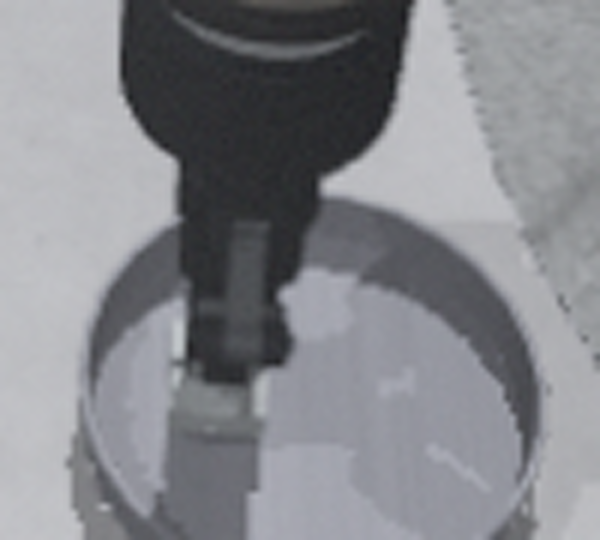

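The carrier hangs inside the bowl near crop (215,410), clear of the wall. I'll lower and release it.

Emit:
servo_tool(
  motion=[
    {"wx": 0,"wy": 0,"wz": 0,"dx": 0,"dy": 0,"dz": 0.005,"hand": 0},
    {"wx": 0,"wy": 0,"wz": 0,"dx": 0,"dy": 0,"dz": 0.002,"hand": 0},
    {"wx": 0,"wy": 0,"wz": 0,"dx": 0,"dy": 0,"dz": 0,"hand": 0},
    {"wx": 0,"wy": 0,"wz": 0,"dx": 0,"dy": 0,"dz": 0,"hand": 0.2},
    {"wx": 0,"wy": 0,"wz": 0,"dx": 0,"dy": 0,"dz": 0,"hand": 0.4},
    {"wx": 0,"wy": 0,"wz": 0,"dx": 0,"dy": 0,"dz": 0,"hand": 0.5},
    {"wx": 0,"wy": 0,"wz": 0,"dx": 0,"dy": 0,"dz": 0,"hand": 0.5},
    {"wx": 0,"wy": 0,"wz": 0,"dx": 0,"dy": 0,"dz": 0,"hand": 0.5},
  ],
)

```text
time: 7.95
eef_pos: [0.4921, 0.222, 0.049]
eef_rot: [[0.998, -0.055, 0.0], [-0.055, -0.998, -0.0], [0.0, 0.0, -1.0]]
wrist_force: [0.7, -0.8, 0.5]
finger_gap: 0.0426
gripper_force: 0.0
```

Emit:
servo_tool(
  motion=[
    {"wx": 0,"wy": 0,"wz": 0,"dx": 0,"dy": 0,"dz": -0.02,"hand": 0.5},
    {"wx": 0,"wy": 0,"wz": 0,"dx": 0,"dy": 0,"dz": -0.03,"hand": 0.5},
    {"wx": 0,"wy": 0,"wz": 0,"dx": 0,"dy": 0,"dz": -0.03,"hand": 0.6},
    {"wx": 0,"wy": 0,"wz": 0,"dx": 0,"dy": 0.01,"dz": -0.02,"hand": 0.8},
    {"wx": 0,"wy": 0,"wz": 0,"dx": 0,"dy": 0.035,"dz": 0,"hand": 1},
    {"wx": 0,"wy": 0,"wz": 0,"dx": 0,"dy": 0.035,"dz": 0,"hand": 1},
    {"wx": 0,"wy": 0,"wz": 0,"dx": 0,"dy": 0.035,"dz": 0,"hand": 1},
    {"wx": 0,"wy": 0,"wz": 0,"dx": 0,"dy": 0.035,"dz": 0,"hand": 1},
  ],
)

```text
time: 8.62
eef_pos: [0.4835, 0.071, 0.1492]
eef_rot: [[0.999, -0.054, 0.001], [-0.054, -0.999, -0.0], [0.001, 0.0, -1.0]]
wrist_force: [0.5, -0.2, -0.5]
finger_gap: 0.0852
gripper_force: 0.0
```

```bash
python3 -c "
from h import *
b=cam('side');go(.453,-.313,.044,-.11)
P=cloud(b)
for z0,z1 in((.046,.07),(.02,.045),(.003,.013)):
  m=(abs(P[...,0]-.491)<.03)&(abs(P[...,1]-.222)<.03)&(P[...,2]>z0)&(P[...,2]<z1)
  q=P[m];print(len(q),q.mean(0).round(4),q.min(0).round(4),q.max(0).round(4)) if len(q) else print(0)
"
```

```text
t 8.67 at [0.4833 0.0658 0.149 ] head -0.057 tilt [0.     0.0029] gap 0.0856 F [ 1.5 -3.9 -0.5] 
 wz 0.053 then dx 0.0114 dy 0.3798 dz 0.105
105 [0.4924 0.2239 0.0542] [0.4823 0.215  0.0461] [0.5024 0.2295 0.0584]
88 [0.4934 0.2262 0.0333] [0.4818 0.2176 0.0203] [0.5034 0.229  0.0449]
572 [0.4905 0.2284 0.0053] [0.461 0.192 0.003] [0.5198 0.252  0.013 ]
```

The reject stands upright in the bowl, top at 56 mm and centre about (0.492, 0.222). Next is the second carrier.

Emit:
servo_tool(
  motion=[
    {"wx": 0,"wy": 0,"wz": 0.074,"dx": 0,"dy": 0,"dz": 0,"hand": 1},
    {"wx": 0,"wy": 0,"wz": 0,"dx": 0.002,"dy": 0.035,"dz": 0,"hand": 1},
    {"wx": 0,"wy": 0,"wz": 0,"dx": 0.002,"dy": 0.035,"dz": 0,"hand": 1},
    {"wx": 0,"wy": 0,"wz": 0,"dx": 0.002,"dy": 0.035,"dz": 0,"hand": 1},
    {"wx": 0,"wy": 0,"wz": 0,"dx": 0.002,"dy": 0.035,"dz": 0,"hand": 1},
    {"wx": 0,"wy": 0,"wz": 0,"dx": 0.002,"dy": 0.035,"dz": 0,"hand": 1},
    {"wx": 0,"wy": 0,"wz": 0,"dx": 0.002,"dy": 0.035,"dz": 0,"hand": 1},
    {"wx": 0,"wy": 0,"wz": 0,"dx": 0.002,"dy": 0.035,"dz": 0,"hand": 1},
    {"wx": 0,"wy": 0,"wz": 0,"dx": 0.002,"dy": 0.035,"dz": 0,"hand": 1},
    {"wx": 0,"wy": 0,"wz": 0,"dx": 0.002,"dy": 0.035,"dz": 0,"hand": 1},
    {"wx": 0,"wy": 0,"wz": 0,"dx": 0.002,"dy": 0.025,"dz": 0,"hand": 1},
    {"wx": 0,"wy": 0,"wz": 0,"dx": 0,"dy": 0.02,"dz": 0,"hand": 1},
  ],
)

```text
time: 9.67
eef_pos: [0.457, -0.2899, 0.149]
eef_rot: [[0.991, -0.13, 0.001], [-0.13, -0.991, -0.001], [0.001, 0.001, -1.0]]
wrist_force: [1.0, 0.3, 0.4]
finger_gap: 0.0853
gripper_force: 0.0
```

Emit:
servo_tool(
  motion=[
    {"wx": 0,"wy": 0,"wz": 0,"dx": 0,"dy": 0.01,"dz": 0,"hand": 1},
    {"wx": 0,"wy": 0,"wz": 0,"dx": 0,"dy": 0,"dz": 0,"hand": 1},
    {"wx": 0,"wy": 0,"wz": 0,"dx": 0,"dy": 0,"dz": 0,"hand": 1},
    {"wx": 0,"wy": 0,"wz": 0,"dx": 0,"dy": 0,"dz": 0,"hand": 1},
  ],
)

```text
time: 10.0
eef_pos: [0.456, -0.2959, 0.1488]
eef_rot: [[0.992, -0.128, -0.0], [-0.128, -0.992, 0.001], [-0.0, -0.001, -1.0]]
wrist_force: [0.9, 1.0, 0.2]
finger_gap: 0.0852
gripper_force: 0.0
```

```bash
python3 -c "
from h import *
b=cam('side');go(.4537,-.3135,.044,-.13)
P=cloud(b)
m=(abs(P[...,0]-.453)<.025)&(abs(P[...,1]+.312)<.03)&(P[...,2]>.042)&(P[...,2]<.057)
q=P[m];print(len(q),q.mean(0).round(4),cv2.minAreaRect((q[:,:2]*1000).astype(np.float32)))
f=q[q[:,2]>.049];print(len(f),f.mean(0))
"
```

```text
t 10.05 at [ 0.4561 -0.2959  0.1489] head -0.1279 tilt [-0.0003 -0.0005] gap 0.0854 F [0.5 0.6 0.3] 
 wz 0.0021 then dx -0.0001 dy 0.0178 dz 0.1049
46 [ 0.4539 -0.3101  0.05  ] ((453.41339111328125, -311.1500549316406), (15.014479637145996, 20.679065704345703), 70.27433013916016)
29 [ 0.45368696 -0.31125346  0.05265726]
```

Emit:
servo_tool(
  motion=[
    {"wx": 0,"wy": 0,"wz": 0.04,"dx": 0,"dy": 0,"dz": 0,"hand": 1},
    {"wx": 0,"wy": 0,"wz": 0,"dx": 0.0005,"dy": 0.018,"dz": 0.01,"hand": 1},
    {"wx": 0,"wy": 0,"wz": 0,"dx": 0,"dy": 0,"dz": 0.03,"hand": 1},
    {"wx": 0,"wy": 0,"wz": 0,"dx": 0,"dy": 0,"dz": 0.035,"hand": 1},
    {"wx": 0,"wy": 0,"wz": 0,"dx": 0,"dy": 0,"dz": 0.02,"hand": 1},
    {"wx": 0,"wy": 0,"wz": 0,"dx": 0,"dy": 0,"dz": 0.009,"hand": 1},
    {"wx": 0,"wy": 0,"wz": 0,"dx": 0,"dy": 0,"dz": 0,"hand": 1},
    {"wx": 0,"wy": 0,"wz": 0,"dx": 0,"dy": 0,"dz": 0,"hand": 0.8},
  ],
)

```text
time: 10.72
eef_pos: [0.454, -0.3148, 0.0455]
eef_rot: [[0.986, -0.167, 0.0], [-0.167, -0.986, -0.0], [0.0, 0.0, -1.0]]
wrist_force: [0.2, 0.4, 0.8]
finger_gap: 0.0755
gripper_force: 0.0
```

Emit:
servo_tool(
  motion=[
    {"wx": 0,"wy": 0,"wz": 0,"dx": 0,"dy": 0,"dz": 0,"hand": 0.3},
    {"wx": 0,"wy": 0,"wz": 0,"dx": 0,"dy": 0,"dz": 0,"hand": 0.2},
    {"wx": 0,"wy": 0,"wz": 0,"dx": 0,"dy": 0,"dz": 0,"hand": 0.1},
    {"wx": 0,"wy": 0,"wz": 0,"dx": 0,"dy": 0,"dz": 0,"hand": 0},
    {"wx": 0,"wy": 0,"wz": 0,"dx": 0,"dy": 0,"dz": 0,"hand": 0},
    {"wx": 0,"wy": 0,"wz": 0,"dx": 0,"dy": 0,"dz": 0,"hand": 0},
    {"wx": 0,"wy": 0,"wz": 0,"dx": 0,"dy": 0,"dz": 0,"hand": 0},
  ],
  squeeze=30,
)

```text
time: 11.3
eef_pos: [0.4537, -0.3154, 0.0455]
eef_rot: [[0.986, -0.168, 0.001], [-0.168, -0.986, -0.001], [0.001, 0.001, -1.0]]
wrist_force: [-0.1, 0.2, 6.9]
finger_gap: 0.0114
gripper_force: 31.8
```

```bash
python3 -c "
from h import *
go(.4318,-.0516,.051,-.056)"
```

```text
t 11.3 at [ 0.4537 -0.3154  0.0455] head -0.1693 tilt [0.0009 0.0007] gap 0.0114 F [-0.1  0.2  6.9] 
 wz -0.1133 then dx -0.0366 dy -0.2622 dz -0.0055
```

Emit:
servo_tool(
  motion=[
    {"wx": 0,"wy": 0,"wz": 0,"dx": 0,"dy": 0,"dz": -0.025,"hand": 0},
    {"wx": 0,"wy": 0,"wz": 0,"dx": 0,"dy": 0,"dz": -0.03,"hand": 0},
    {"wx": 0,"wy": 0,"wz": -0.113,"dx": 0,"dy": 0,"dz": 0,"hand": 0},
    {"wx": 0,"wy": 0,"wz": 0,"dx": -0.0046,"dy": -0.0328,"dz": 0,"hand": 0},
    {"wx": 0,"wy": 0,"wz": 0,"dx": -0.0046,"dy": -0.0328,"dz": 0,"hand": 0},
    {"wx": 0,"wy": 0,"wz": 0,"dx": -0.0046,"dy": -0.0328,"dz": 0,"hand": 0},
    {"wx": 0,"wy": 0,"wz": 0,"dx": -0.0046,"dy": -0.0328,"dz": 0,"hand": 0},
    {"wx": 0,"wy": 0,"wz": 0,"dx": -0.0046,"dy": -0.0328,"dz": 0,"hand": 0},
    {"wx": 0,"wy": 0,"wz": 0,"dx": -0.0046,"dy": -0.0328,"dz": 0,"hand": 0},
    {"wx": 0,"wy": 0,"wz": 0,"dx": -0.0046,"dy": -0.0328,"dz": 0,"hand": 0},
    {"wx": 0,"wy": 0,"wz": 0,"dx": -0.0046,"dy": -0.0328,"dz": 0,"hand": 0},
  ],
)

```text
time: 12.22
eef_pos: [0.4308, -0.0496, 0.0998]
eef_rot: [[0.998, -0.057, -0.0], [-0.057, -0.998, 0.0], [-0.0, 0.0, -1.0]]
wrist_force: [0.9, 0.0, 0.1]
finger_gap: 0.0117
gripper_force: 30.9
```

Emit:
servo_tool(
  motion=[
    {"wx": 0,"wy": 0,"wz": 0,"dx": 0,"dy": 0,"dz": 0.015,"hand": 0},
    {"wx": 0,"wy": 0,"wz": 0,"dx": 0,"dy": 0,"dz": 0.015,"hand": 0},
    {"wx": 0,"wy": 0,"wz": 0,"dx": 0,"dy": 0,"dz": 0,"hand": 0},
    {"wx": 0,"wy": 0,"wz": 0,"dx": 0,"dy": 0,"dz": 0,"hand": 0},
    {"wx": 0,"wy": 0,"wz": 0,"dx": 0,"dy": 0,"dz": 0,"hand": 0},
  ],
)

```text
time: 12.63
eef_pos: [0.4317, -0.0514, 0.0703]
eef_rot: [[0.998, -0.057, 0.0], [-0.057, -0.998, -0.0], [0.0, 0.0, -1.0]]
wrist_force: [-0.1, -0.2, -0.5]
finger_gap: 0.0114
gripper_force: 30.9
```

```bash
python3 -c "
from h import *
go(.4318,-.0516,.052,-.056)"
```

```text
t 12.63 at [ 0.4317 -0.0514  0.0703] head -0.0567 tilt [0.0003 0.0002] gap 0.0114 F [-0.1 -0.2 -0.5] 
 wz -0.0007 then dx 0.0002 dy 0.0002 dz 0.0183
```

Next, descend and feed slowly.

Emit:
servo_tool(
  motion=[
    {"wx": 0,"wy": 0,"wz": 0,"dx": 0,"dy": 0.0002,"dz": 0.01,"hand": 0},
    {"wx": 0,"wy": 0,"wz": 0,"dx": 0,"dy": 0,"dz": 0.0083,"hand": 0},
    {"wx": 0,"wy": 0,"wz": 0,"dx": 0,"dy": 0,"dz": 0,"hand": 0},
    {"wx": 0,"wy": 0,"wz": 0,"dx": 0.004,"dy": 0,"dz": 0,"hand": 0},
    {"wx": 0,"wy": 0,"wz": 0,"dx": 0.004,"dy": 0,"dz": 0,"hand": 0},
    {"wx": 0,"wy": 0,"wz": 0,"dx": 0.004,"dy": 0,"dz": 0,"hand": 0},
    {"wx": 0,"wy": 0,"wz": 0,"dx": 0.003,"dy": 0,"dz": 0,"hand": 0},
    {"wx": 0,"wy": 0,"wz": 0,"dx": 0,"dy": 0,"dz": 0,"hand": 0},
  ],
)

```text
time: 13.3
eef_pos: [0.4473, -0.0523, 0.0517]
eef_rot: [[0.998, -0.056, 0.001], [-0.056, -0.998, -0.0], [0.001, 0.0, -1.0]]
wrist_force: [0.6, 0.5, 0.4]
finger_gap: 0.0113
gripper_force: 31.4
```

Emit:
servo_tool(
  motion=[
    {"wx": 0,"wy": 0,"wz": 0,"dx": 0.0015,"dy": 0,"dz": 0,"hand": 0},
    {"wx": 0,"wy": 0,"wz": 0,"dx": 0.0015,"dy": 0,"dz": 0,"hand": 0},
    {"wx": 0,"wy": 0,"wz": 0,"dx": 0.001,"dy": 0,"dz": 0,"hand": 0},
    {"wx": 0,"wy": 0,"wz": 0,"dx": 0,"dy": 0,"dz": 0,"hand": 0},
  ],
)

```text
time: 13.63
eef_pos: [0.4505, -0.0524, 0.0516]
eef_rot: [[0.998, -0.056, 0.0], [-0.056, -0.998, -0.0], [0.0, 0.0, -1.0]]
wrist_force: [-0.0, -0.7, -1.6]
finger_gap: 0.0111
gripper_force: 31.4
```

Emit:
servo_tool(
  motion=[
    {"wx": 0,"wy": 0,"wz": 0,"dx": 0.001,"dy": 0,"dz": 0,"hand": 0},
    {"wx": 0,"wy": 0,"wz": 0,"dx": 0.001,"dy": 0,"dz": 0,"hand": 0},
    {"wx": 0,"wy": 0,"wz": 0,"dx": 0.001,"dy": 0,"dz": 0,"hand": 0},
    {"wx": 0,"wy": 0,"wz": 0,"dx": 0,"dy": 0,"dz": 0,"hand": 0},
  ],
)

```text
time: 13.97
eef_pos: [0.4536, -0.0526, 0.0516]
eef_rot: [[0.998, -0.056, 0.0], [-0.056, -0.998, -0.0], [0.0, 0.0, -1.0]]
wrist_force: [0.6, 0.4, -1.0]
finger_gap: 0.0111
gripper_force: 31.4
```

Emit:
servo_tool(
  motion=[
    {"wx": 0,"wy": 0,"wz": 0,"dx": 0.0015,"dy": 0,"dz": 0,"hand": 0},
    {"wx": 0,"wy": 0,"wz": 0,"dx": 0.0015,"dy": 0,"dz": 0,"hand": 0},
    {"wx": 0,"wy": 0,"wz": 0,"dx": 0.001,"dy": 0,"dz": 0,"hand": 0},
    {"wx": 0,"wy": 0,"wz": 0,"dx": 0,"dy": 0,"dz": 0,"hand": 0},
  ],
)

```text
time: 14.3
eef_pos: [0.4577, -0.0528, 0.0516]
eef_rot: [[0.998, -0.056, 0.0], [-0.056, -0.998, -0.0], [0.0, 0.0, -1.0]]
wrist_force: [-0.2, 0.5, -1.4]
finger_gap: 0.0118
gripper_force: 31.4
```

Emit:
servo_tool(
  motion=[
    {"wx": 0,"wy": 0,"wz": 0,"dx": 0.002,"dy": 0,"dz": 0,"hand": 0},
    {"wx": 0,"wy": 0,"wz": 0,"dx": 0.002,"dy": 0,"dz": 0,"hand": 0},
    {"wx": 0,"wy": 0,"wz": 0,"dx": 0.002,"dy": 0,"dz": 0,"hand": 0},
    {"wx": 0,"wy": 0,"wz": 0,"dx": 0,"dy": 0,"dz": 0,"hand": 0},
  ],
)

```text
time: 14.63
eef_pos: [0.4639, -0.0532, 0.0517]
eef_rot: [[0.998, -0.056, 0.001], [-0.056, -0.998, -0.0], [0.001, 0.0, -1.0]]
wrist_force: [-0.1, 0.7, -1.4]
finger_gap: 0.0112
gripper_force: 31.4
```

Emit:
servo_tool(
  motion=[
    {"wx": 0,"wy": 0,"wz": 0,"dx": 0.002,"dy": 0,"dz": 0,"hand": 0},
    {"wx": 0,"wy": 0,"wz": 0,"dx": 0.002,"dy": 0,"dz": 0,"hand": 0},
    {"wx": 0,"wy": 0,"wz": 0,"dx": 0.002,"dy": 0,"dz": 0,"hand": 0},
    {"wx": 0,"wy": 0,"wz": 0,"dx": 0.002,"dy": 0,"dz": 0,"hand": 0},
    {"wx": 0,"wy": 0,"wz": 0,"dx": 0,"dy": 0,"dz": 0,"hand": 0},
  ],
)

```text
time: 15.05
eef_pos: [0.4718, -0.0536, 0.0516]
eef_rot: [[0.998, -0.056, 0.001], [-0.056, -0.998, -0.0], [0.001, 0.0, -1.0]]
wrist_force: [0.1, 0.2, -1.1]
finger_gap: 0.0119
gripper_force: 31.4
```

Emit:
servo_tool(
  motion=[
    {"wx": 0,"wy": 0,"wz": 0,"dx": 0.003,"dy": 0,"dz": 0,"hand": 0},
    {"wx": 0,"wy": 0,"wz": 0,"dx": 0.003,"dy": 0,"dz": 0,"hand": 0},
    {"wx": 0,"wy": 0,"wz": 0,"dx": 0.003,"dy": 0,"dz": 0,"hand": 0},
    {"wx": 0,"wy": 0,"wz": 0,"dx": 0.003,"dy": 0,"dz": 0,"hand": 0},
    {"wx": 0,"wy": 0,"wz": 0,"dx": 0.003,"dy": 0,"dz": 0,"hand": 0},
    {"wx": 0,"wy": 0,"wz": 0,"dx": 0,"dy": 0,"dz": 0,"hand": 0},
  ],
)

```text
time: 15.55
eef_pos: [0.4871, -0.0545, 0.0516]
eef_rot: [[0.998, -0.056, 0.001], [-0.056, -0.998, -0.0], [0.001, 0.0, -1.0]]
wrist_force: [-0.1, -0.1, -0.8]
finger_gap: 0.0118
gripper_force: 31.4
```

Emit:
servo_tool(
  motion=[
    {"wx": 0,"wy": 0,"wz": 0,"dx": 0.001,"dy": 0,"dz": 0,"hand": 0},
    {"wx": 0,"wy": 0,"wz": 0,"dx": 0.001,"dy": 0,"dz": 0,"hand": 0},
    {"wx": 0,"wy": 0,"wz": 0,"dx": 0.001,"dy": 0,"dz": 0,"hand": 0},
    {"wx": 0,"wy": 0,"wz": 0,"dx": 0,"dy": 0,"dz": 0,"hand": 0},
  ],
)

```text
time: 15.88
eef_pos: [0.4895, -0.0546, 0.0516]
eef_rot: [[0.998, -0.056, 0.0], [-0.056, -0.998, -0.0], [0.0, 0.0, -1.0]]
wrist_force: [-0.6, -0.1, -0.3]
finger_gap: 0.0115
gripper_force: 31.4
```

Emit:
servo_tool(
  motion=[
    {"wx": 0,"wy": 0,"wz": 0,"dx": 0.001,"dy": 0,"dz": 0,"hand": 0},
    {"wx": 0,"wy": 0,"wz": 0,"dx": 0.001,"dy": 0,"dz": 0,"hand": 0},
    {"wx": 0,"wy": 0,"wz": 0,"dx": 0,"dy": 0,"dz": 0,"hand": 0},
  ],
)

```text
time: 16.13
eef_pos: [0.4915, -0.0547, 0.0516]
eef_rot: [[0.998, -0.056, 0.0], [-0.056, -0.998, -0.0], [0.0, 0.0, -1.0]]
wrist_force: [0.1, 0.2, -0.6]
finger_gap: 0.0115
gripper_force: 31.4
```

Emit:
servo_tool(
  motion=[
    {"wx": 0,"wy": 0,"wz": 0,"dx": 0.001,"dy": 0,"dz": 0,"hand": 0},
    {"wx": 0,"wy": 0,"wz": 0,"dx": 0.001,"dy": 0,"dz": 0,"hand": 0},
    {"wx": 0,"wy": 0,"wz": 0,"dx": 0,"dy": 0,"dz": 0,"hand": 0},
  ],
)

```text
time: 16.38
eef_pos: [0.4935, -0.0548, 0.0516]
eef_rot: [[0.998, -0.056, 0.0], [-0.056, -0.998, -0.0], [0.0, 0.0, -1.0]]
wrist_force: [-0.7, 0.0, -1.4]
finger_gap: 0.0115
gripper_force: 31.4
```

Emit:
servo_tool(
  motion=[
    {"wx": 0,"wy": 0,"wz": 0,"dx": 0.001,"dy": 0,"dz": 0,"hand": 0},
    {"wx": 0,"wy": 0,"wz": 0,"dx": 0.001,"dy": 0,"dz": 0,"hand": 0},
    {"wx": 0,"wy": 0,"wz": 0,"dx": 0,"dy": 0,"dz": 0,"hand": 0},
  ],
)

```text
time: 16.63
eef_pos: [0.4949, -0.0547, 0.0514]
eef_rot: [[0.998, -0.056, -0.001], [-0.056, -0.998, 0.0], [-0.001, -0.0, -1.0]]
wrist_force: [-1.6, 1.3, -0.1]
finger_gap: 0.0117
gripper_force: 31.4
```

Emit:
servo_tool(
  motion=[
    {"wx": 0,"wy": 0,"wz": 0,"dx": 0.001,"dy": 0,"dz": 0,"hand": 0},
    {"wx": 0,"wy": 0,"wz": 0,"dx": 0.001,"dy": 0,"dz": 0,"hand": 0},
    {"wx": 0,"wy": 0,"wz": 0,"dx": 0,"dy": 0,"dz": 0,"hand": 0},
  ],
)

```text
time: 16.88
eef_pos: [0.4954, -0.0546, 0.0513]
eef_rot: [[0.998, -0.056, -0.005], [-0.056, -0.998, 0.001], [-0.005, -0.001, -1.0]]
wrist_force: [-8.0, 0.7, 3.4]
finger_gap: 0.0117
gripper_force: 32.1
```

```bash
python3 -c "
from h import *
b=cam('side');save(b,'k3.png',(275,200,365,262),8.5)
P=cloud(b)
m=((P>[.58,.05,.016])&(P<[.73,.19,.027])).all(-1);q=P[m];R=cv2.minAreaRect((q[:,:2]*1000).astype(np.float32));print(R)
go(.6525,.116,.051,-.056)"
```

```text
((652.7306518554688, 117.76713562011719), (104.48429870605469, 120.84527587890625), 82.27679443359375)
t 16.93 at [ 0.4954 -0.0546  0.0513] head -0.0559 tilt [-0.0045 -0.0005] gap 0.0117 F [-6.8  2.1  3.5] 
 wz 0.0001 then dx 0.1473 dy -0.1791 dz 0.0003
```

View pics/k3.png

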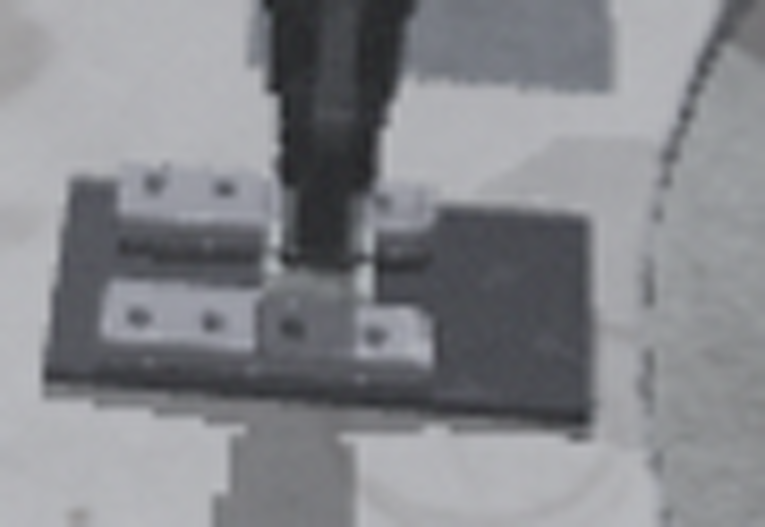

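The foot sits in the go part with its front at the shoulder, crop (262,300). It stops symmetrically, so this is the good 28 mm carrier. I'll ease off, hold, lift and carry it to the tray.

Emit:
servo_tool(
  motion=[
    {"wx": 0,"wy": 0,"wz": 0,"dx": -0.0015,"dy": 0,"dz": 0,"hand": 0},
    {"wx": 0,"wy": 0,"wz": 0,"dx": 0,"dy": 0,"dz": 0,"hand": 0},
    {"wx": 0,"wy": 0,"wz": 0,"dx": 0,"dy": 0,"dz": 0,"hand": 0},
    {"wx": 0,"wy": 0,"wz": 0,"dx": 0,"dy": 0,"dz": 0,"hand": 0},
    {"wx": 0,"wy": 0,"wz": 0,"dx": -0.002,"dy": 0,"dz": 0,"hand": 0},
    {"wx": 0,"wy": 0,"wz": 0,"dx": 0,"dy": 0,"dz": -0.01,"hand": 0},
    {"wx": 0,"wy": 0,"wz": 0,"dx": 0,"dy": 0,"dz": -0.03,"hand": 0},
    {"wx": 0,"wy": 0,"wz": 0,"dx": 0,"dy": 0,"dz": -0.035,"hand": 0},
  ],
)

```text
time: 17.6
eef_pos: [0.4935, -0.0549, 0.1269]
eef_rot: [[0.998, -0.056, -0.002], [-0.056, -0.998, 0.0], [-0.002, -0.0, -1.0]]
wrist_force: [1.2, -0.1, -1.4]
finger_gap: 0.0117
gripper_force: 31.3
```

Emit:
servo_tool(
  motion=[
    {"wx": 0,"wy": 0,"wz": 0,"dx": 0.0175,"dy": -0.0216,"dz": 0,"hand": 0},
    {"wx": 0,"wy": 0,"wz": 0,"dx": 0.0175,"dy": -0.0216,"dz": 0,"hand": 0},
    {"wx": 0,"wy": 0,"wz": 0,"dx": 0.0175,"dy": -0.0216,"dz": 0,"hand": 0},
    {"wx": 0,"wy": 0,"wz": 0,"dx": 0.0175,"dy": -0.0216,"dz": 0,"hand": 0},
    {"wx": 0,"wy": 0,"wz": 0,"dx": 0.0175,"dy": -0.0216,"dz": 0,"hand": 0},
    {"wx": 0,"wy": 0,"wz": 0,"dx": 0.0175,"dy": -0.0216,"dz": 0,"hand": 0},
    {"wx": 0,"wy": 0,"wz": 0,"dx": 0.0175,"dy": -0.0216,"dz": 0,"hand": 0},
    {"wx": 0,"wy": 0,"wz": 0,"dx": 0.0175,"dy": -0.0216,"dz": 0,"hand": 0},
    {"wx": 0,"wy": 0,"wz": 0,"dx": 0,"dy": 0,"dz": 0.02,"hand": 0},
    {"wx": 0,"wy": 0,"wz": 0,"dx": 0,"dy": 0,"dz": 0.02,"hand": 0},
    {"wx": 0,"wy": 0,"wz": 0,"dx": 0,"dy": 0,"dz": 0,"hand": 0},
    {"wx": 0,"wy": 0,"wz": 0,"dx": 0,"dy": 0,"dz": 0,"hand": 0},
  ],
)

```text
time: 18.6
eef_pos: [0.6433, 0.1098, 0.0866]
eef_rot: [[0.998, -0.056, -0.001], [-0.056, -0.998, -0.0], [-0.001, 0.0, -1.0]]
wrist_force: [-0.4, -0.2, -0.9]
finger_gap: 0.0115
gripper_force: 31.3
```

```bash
python3 -c "
from h import *
go(.6455,.111,.0493,-.056)"
```

```text
t 18.6 at [0.6433 0.1098 0.0866] head -0.0562 tilt [-0.0006  0.0002] gap 0.0115 F [-0.4 -0.2 -0.9] 
 wz -0.0002 then dx 0.0022 dy -0.0013 dz 0.0373
```

Emit:
servo_tool(
  motion=[
    {"wx": 0,"wy": 0,"wz": 0,"dx": 0,"dy": 0,"dz": 0.02,"hand": 0},
    {"wx": 0,"wy": 0,"wz": 0,"dx": 0,"dy": 0,"dz": 0.012,"hand": 0},
    {"wx": 0,"wy": 0,"wz": 0,"dx": 0,"dy": 0,"dz": 0.005,"hand": 0},
    {"wx": 0,"wy": 0,"wz": 0,"dx": 0,"dy": 0,"dz": 0,"hand": 0},
    {"wx": 0,"wy": 0,"wz": 0,"dx": 0,"dy": 0,"dz": 0,"hand": 0},
  ],
)

```text
time: 19.02
eef_pos: [0.6437, 0.1097, 0.0504]
eef_rot: [[0.998, -0.056, 0.001], [-0.056, -0.998, -0.0], [0.001, -0.0, -1.0]]
wrist_force: [0.6, 0.8, -0.1]
finger_gap: 0.0115
gripper_force: 31.6
```

Emit:
servo_tool(
  motion=[
    {"wx": 0,"wy": 0,"wz": 0,"dx": 0,"dy": 0,"dz": 0,"hand": 0.2},
    {"wx": 0,"wy": 0,"wz": 0,"dx": 0,"dy": 0,"dz": 0,"hand": 0.4},
    {"wx": 0,"wy": 0,"wz": 0,"dx": 0,"dy": 0,"dz": 0,"hand": 0.5},
    {"wx": 0,"wy": 0,"wz": 0,"dx": 0,"dy": 0,"dz": 0,"hand": 0.5},
    {"wx": 0,"wy": 0,"wz": 0,"dx": 0,"dy": 0,"dz": 0,"hand": 0.5},
    {"wx": 0,"wy": 0,"wz": 0,"dx": 0,"dy": 0,"dz": -0.02,"hand": 0.5},
    {"wx": 0,"wy": 0,"wz": 0,"dx": 0,"dy": 0,"dz": -0.03,"hand": 0.5},
    {"wx": 0,"wy": 0,"wz": 0,"dx": 0,"dy": 0,"dz": -0.04,"hand": 0.5},
    {"wx": 0,"wy": 0,"wz": 0,"dx": -0.02,"dy": 0,"dz": -0.04,"hand": 0.5},
    {"wx": 0,"wy": 0,"wz": 0,"dx": -0.04,"dy": 0,"dz": 0,"hand": 0.5},
    {"wx": 0,"wy": 0,"wz": 0,"dx": -0.04,"dy": 0,"dz": 0,"hand": 0.5},
    {"wx": 0,"wy": 0,"wz": 0,"dx": 0,"dy": 0,"dz": 0,"hand": 0.5},
  ],
)

```text
time: 20.02
eef_pos: [0.5349, 0.1159, 0.1751]
eef_rot: [[0.998, -0.055, -0.013], [-0.055, -0.998, -0.001], [-0.013, 0.001, -1.0]]
wrist_force: [0.4, 0.7, -0.6]
finger_gap: 0.043
gripper_force: 0.0
```

```bash
python3 -c "
from h import *
import pickle
b0=pickle.load(open('first.pkl','rb'))[1]
b=cam('side');P=cloud(b);P0=cloud(b0)
go(.6455,.111,.0493,-.056)
for nm,Q,x,y,z0,z1 in(('tray',P,.644,.109,.03,.07),('traytop',P,.644,.109,.049,.07),('bowl',P,.492,.222,.03,.07),('spare',P,.447,-.479,.03,.07),('spare0',P0,.447,-.479,.03,.07)):
  m=(abs(Q[...,0]-x)<.035)&(abs(Q[...,1]-y)<.035)&(Q[...,2]>z0)&(Q[...,2]<z1);q=Q[m];print(nm,len(q),q.mean(0).round(4),q.min(0).round(4),q.max(0).round(4))
"
```

```text
t 20.07 at [0.5399 0.1158 0.1764] head -0.0552 tilt [-0.0054  0.0007] gap 0.0428 F [ 1.1 -0.4  0.1] 
 wz 0.0008 then dx 0.1057 dy -0.0012 dz 0.1271
tray 144 [0.6426 0.1126 0.0481] [0.632  0.1027 0.0301] [0.6546 0.1169 0.0587]
traytop 79 [0.643  0.1112 0.0551] [0.632  0.1027 0.0491] [0.6546 0.1163 0.0587]
bowl 160 [0.4929 0.2246 0.0486] [0.4818 0.2159 0.0302] [0.5036 0.2289 0.0583]
spare 23 [ 0.4394 -0.4759  0.0424] [ 0.4348 -0.4798  0.0302] [ 0.4441 -0.4706  0.0521]
spare0 60 [ 0.4466 -0.4771  0.0435] [ 0.4346 -0.4878  0.0304] [ 0.4575 -0.4707  0.0554]
```

```bash
python3 -c "
from h import *
print(r.finish_job())"
```

```text
the job is handed in; nothing more can be done
None
```

I gauged both mat carriers and put them away upright: the one that could not enter (33 mm foot) is in the bowl, the one that stopped at the narrow part (28 mm, good) is in the tray, the spare and other desk items were not handled, and the job was handed in at about 20 s of the 64 s allowed, with no verdict returned.

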